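Shut the watercolour box: mixing flap in, then the lid

TASK

Shut up the open watercolour box on the bench without grasping or lifting anything: with the fingertips, push the upright mixing flap over and fold it right down flat over the paint pans, and only then push the lid over from behind until it is fully shut on top of it. Slam neither of them, do not shove the box across the bench, and leave the bowl, tape roll, tape measure and paste brush alone.

Things in the scene. Friction and masses are not known exactly. Their poses are not given: they have to be found in the camera images.
- paintbox: Watercolour box, enamelled steel, black outside, white inside, 24 paint pans. Loose, about 1 kg in all; slides if pushed level with over 5 N. Base tray 130 (its x) x 260 (its y) x 20 mm high, pans below the rim. Origin: centre of its underside. z up; its -x side (front) carries the flap's hinge, +x (back) the lid's, both along y. Its +x starts towards the robot's left, within 30 degrees.
- flap (a joint): Flap angle in rad: 0 = flat over the pans (hard stop), 1.57 = upright on the front rim, 3.0 = laid flat outward (stop). Starts at 1.35 to 1.85. A flat white plate, 116 mm from hinge to free edge, 246 mm along the hinge, 2.5 mm thick, 0.12 kg. Stiff hinge: it stays at any angle; about 1.6 N pushed square on near its free edge swings it.
- flap_hinge (a point): Middle of the flap's hinge line, at (-60, 0, 22.5) mm in the box's frame; axes as the box's. The flap's plate is centred on this line. With the flap folded flat, its plate reaches from here towards the box's +x and its upper face is 24 mm above the bench.
- flap_edge (a point): Middle of the flap's free edge, 116 mm from the hinge, on the face that is on top when it is folded flat (the face that looks away from the lid while it stands upright). Its x axis points from hinge to free edge, its z axis out of that face.
- lid (a joint): Lid angle in rad: 0 = fully shut (hard stop), 1.57 = upright on the back rim, 2.1 = leaning fully back (stop). Starts at 1.75 to 2.05. A shallow tray, black outside, white inside: 130 mm from hinge to free edge, 260 mm along the hinge, 11 mm deep, about 0.2 kg. Stiff hinge: it stays at any angle; 2 to 3 N square on near its free edge swings it. Over a standing flap it cannot shut: it catches.
- lid_hinge (a point): Middle of the lid's hinge line, at (65, 0, 20.5) mm in the box's frame; axes as the box's. With the lid shut, its outer face is 32 mm above the bench.
- lid_edge (a point): Middle of the lid's free edge, on its outer face (on top when shut, looking away from the box and the flap when open): 130 mm from the hinge line, and 11.5 mm off it at right angles. Its -x axis points from hinge to free edge, its z axis out of the outer face.
- water_bowl: White ceramic bowl, 90 mm across, 45 mm high, loose, off one end of the box. Origin: centre of its underside.
- tape_roll: Roll of kraft tape lying flat, 100 mm across, 48 mm high, loose, off the same end of the box as the bowl. Origin: centre of its underside.
- tape_measure: Black tape measure lying flat, 68 x 62 x 40 mm high, loose, in front of the box (its flap side). Origin: centre of its underside.
- paste_brush: Flat wooden paste brush lying down, about 175 x 74 x 11 mm, loose, behind the box (its lid side), roughly along the hinges. Its bristles point along its +x. Origin: on the bench under its ferrule.

How it is judged:
On the way, in this order (a step that is already met when the one before it is completed fails the run):
1. the flap is folded flat over the pans while the lid is still open (value of joint flap below 0.06 rad and value of joint lid above 1.2 rad), for 0.2 s.
2. the lid is shut over the folded flap (value of joint lid below 0.045 rad and value of joint flap below 0.06 rad), for 0.2 s.
At the end, for the whole second after the job is handed in: Flap flat over the pans (within 0.06 rad) and lid shut on top of it (within 0.045 rad, 6 mm at its edge); the box flat on the bench, at rest, within 40 mm of where it stood (all of step 2 and distance of paintbox from where it was at the start of the episode below 0.04 m and angle between paintbox's own z axis and vertical below 0.05 rad and linear speed of paintbox below 0.01 m/s); the robot touches nothing.
It fails at once if the lid was brought down onto the standing flap (value of joint lid below 1.1 rad and value of joint flap above 0.3 rad).
It fails at once if the lid or the flap was slammed (faster than 5 rad/s near shut) ((value of joint lid below 0.4 rad and velocity of joint lid below -5 rad/s) or (value of joint flap below 0.4 rad and velocity of joint flap below -5 rad/s)).
It fails at once if the box was shoved more than 40 mm (distance of paintbox from where it was at the start of the episode above 0.04 m).
It fails at once if the box was lifted or tipped up (height (world z) of paintbox above 0.01 m or angle between paintbox's own z axis and vertical above 0.12 rad).
It fails at once if a bystander was moved more than 20 mm (distance of any of water_bowl, tape_roll, tape_measure, paste_brush from where it was at the start of the episode above 0.02 m).
It also fails if it takes over 58 s, if anything falls off the work surface, if the arm or the gripper's body presses on something with over 40 N, if the wrist force passes 120 N, or if a joint passes its speed limit or range.

ROBOT

A 6-joint arm with a two-finger parallel gripper is mounted at the origin on the work surface. World frame = base frame: x ahead of the robot, y to its left, z up, the work surface at z = 0. Lengths are in m, angles in rad, forces in N, time in s.
With the tool pointing down it reaches from about 0.325 to 0.85 m from the base axis. Payload 15.5 kg.
Tool frame: the origin (TCP) lies midway between the tips of the shut fingers; the grasp point (between the pads) lies 19 mm behind it (pinch_z is the distance from the TCP to the grasp point, in m); z points along the fingers, y is the line along which they close (so a half turn about z gives the same grasp; the last joint's range is limited). The gripper opens to 91 mm and grips with 3 to 60 N. Pads are 32 mm wide; open, the fingers measure 118 mm over their backs; the gripper's body (76 mm by 178 mm) begins 60 mm behind the grasp point.
Start: joints at [-1.361, 0.494, 1.345, -0, 1.302, -0.096], TCP at [0.188, -0.596, 0.214] pointing down, gripper open.
Joint ranges: [-2.91, 2.91], [-0.82, 2.16], [0.22, 2.67], [-1.22, 4.37], [0.12, 2.79], [-3.08, 3.08]. Speed limits (rad/s): [1.89, 1.89, 2.57, 3.01, 3.01, 3.01].

INTERFACE

Orientations are given as [roll, pitch, yaw] about the fixed x, y, z axes, in that order (R = Rz(yaw) Ry(pitch) Rx(roll)).
In Python, from station import * gives the robot as it stands. The module is installed in compiled form; this text tells all that it offers.
- The arm moves only by the shell command python3 -m handwheel 'ROWS' [OPENING]. ROWS is JSON, a list of rows, each a list of 6 numbers: the shift along the tool's x, y, z each as a share of 100 mm, from -1 to 1, then the turn, a rotation vector about the tool's x, y, z each as a share of 90 degrees, from -1 to 1. In form: [[tx, ty, tz, rx, ry, rz], ...]. A call has 1 to 5 rows; each row shifts and turns the commanded pose from where the row before left it, along the tool's axes as they then stand; what a row does not reach is not made up. A row lasts 1/8 s, in which the tool goes at most 62.5 mm and 10.7 degrees, less where a joint would pass 70% of its speed; a pose out of reach is approached as far as the arm can. A call with a number of a shift or a turn outside -1 to 1 is refused whole. A call with a gripper value outside its range is refused whole. OPENING is the gripper's target within -1 to 1 (shut at 1, half-way at 0, fully open at -1), set as the call begins (- or left out, the last holds). The fingers move at their own pace and stop on an object; the grip force is fixed at half the most. Time passes only in rows, so rows that do not move let the fingers close. It gives the time, the measured TCP pose, the force, the opening and the grip force at its end, in the units of the state.
- read_state(): the state, without advancing time (a new reading comes with each control period).
- grab_frame(name): name is "scene" or "side" or "wrist"; returns a dict with "img" (420x560x3 uint8, red, green, blue), "fx", "fy", "cx", "cy" (pixels), "rvec" (rotation vector, rad) and "tvec" (3), from world to camera coordinates, as OpenCV has them. Camera axes: x right, y down, z forward; pixel columns grow to the right and rows downward; lengths in m; the calibration is good to about 2 mm. A picture is of the moment at which its call begins. There is no depth.
- job_done(): hands the job in; it is judged then, once.
The state is a dict: "time": time; "qpos": joint angles; "dq": joint speeds; "effort": joint torques, N m; "eef_pos": TCP position; "eef_rot": TCP orientation; "force": force on the tool from outside, world axes, zero at the start; "moment": the same for the moment, N m; "finger_gap": opening from 0.0 (shut) to 1.0 (fully open); "finger_force": force on a finger pad.
Only numpy, scipy, OpenCV 4.12 (cv2) and the standard library are available. Lean on these libraries where they do the work, as an engineer would, in place of code of your own. Each camera call takes 0.05 s, during which the arm holds its last target. There are 200 camera calls.

## Working session

There is one attempt and no reset: what is moved stays moved. The work goes in short steps, Python scripts to look and compute and a shell command to move; the robot and the scene stay as the last step left them, time stands still between calls to the robot, and variables do not carry over. Pictures are saved under pics/ and viewed, at most 10 in all, crops included, and the job is handed in when it is done.

```bash
mkdir -p pics; python3 - <<'E'
from station import *
import cv2
for n in ("scene","side"):
    f=grab_frame(n); cv2.imwrite(f"pics/{n}0.png",f["img"][:,:,::-1])
    print(n,f["fx"],f["cx"],f["cy"],f["rvec"],f["tvec"])
print(read_state())
E
```

```text
scene 379.0946464169117 278.2742378642071 207.01305589798181 [ 1.90029907  1.84678067 -0.59942298] [-0.00905044 -0.44970137  1.25135104]
side 391.85745833886745 281.0125055769138 212.29933020284122 [ 0.57689442 -2.76479523  0.97823063] [0.50769574 0.18269868 0.95123871]
{'time': 0.1, 'qpos': array([-1.36047540e+00,  4.94094751e-01,  1.34604832e+00,  1.04584526e-05,
        1.30251738e+00, -9.55317628e-02]), 'dq': array([-1.08597064e-03, -1.53226228e-03, -1.26794379e-03, -7.14850079e-04,
        7.35894228e-05,  3.62878378e-03]), 'effort': array([ 3.49539027e-03, -8.80238628e+01, -3.82546198e+01,  7.08591146e-02,
        4.82004241e-02, -2.49974011e-05]), 'eef_pos': array([ 0.18810854, -0.59566786,  0.21342131]), 'eef_rot': array([-3.14053069e+00, -1.11888761e-04,  3.05849851e-01]), 'force': array([-0.5120058 ,  0.13627103,  0.17207771]), 'moment': array([-0.00200266, -0.03635648, -0.00330069]), 'finger_force': 0.0, 'finger_gap': 1.0016963604237226}
```

View pics/scene0.png

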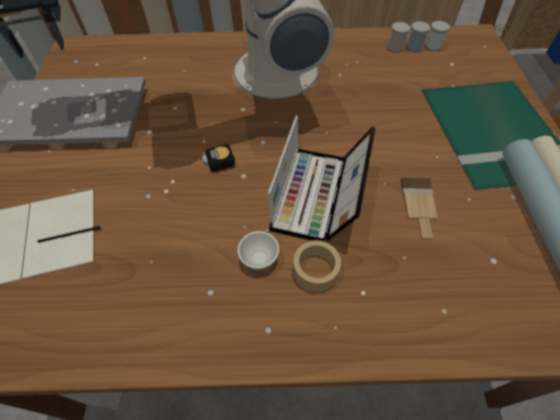

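View pics/side0.png

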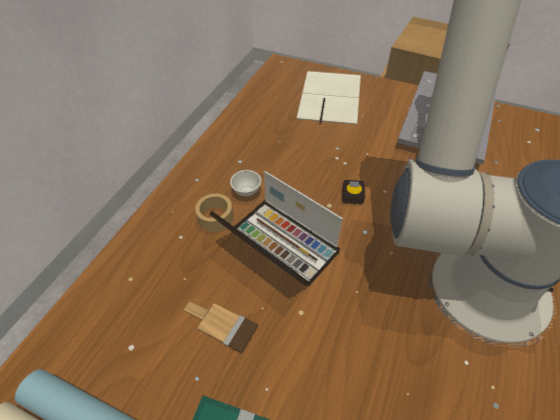

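The scene view shows the box near (315,190), with the flap at left, the lid at right, and the bowl at (259,252) and tape at (317,266). The tape measure is at (220,158) and the brush at (420,205). I'll zoom in for corners.

```bash
python3 - <<'E'
import cv2
for n,(a,b,c,d),s in (("scene",(255,110,385,250),4),("side",(190,160,350,290),5)):
    im=cv2.imread(f"pics/{n}0.png")[b:d,a:c]
    im=cv2.resize(im,None,fx=s,fy=s,interpolation=cv2.INTER_CUBIC)
    for x in range((a+9)//10*10,c,10):
        cv2.line(im,((x-a)*s,0),((x-a)*s,6 if x%20 else 12),(0,255,255),1)
        if x%20==0: cv2.putText(im,str(x),((x-a)*s-10,24),0,.4,(0,255,255),1)
    for y in range((b+9)//10*10,d,10):
        cv2.line(im,(0,(y-b)*s),(6 if y%20 else 12,(y-b)*s),(0,255,255),1)
        if y%20==0: cv2.putText(im,str(y),(14,(y-b)*s+4),0,.4,(0,255,255),1)
    cv2.imwrite(f"pics/{n}0c.png",im); print(im.shape)
E
```

```text
(560, 520, 3)
(650, 800, 3)
```

View pics/scene0c.png

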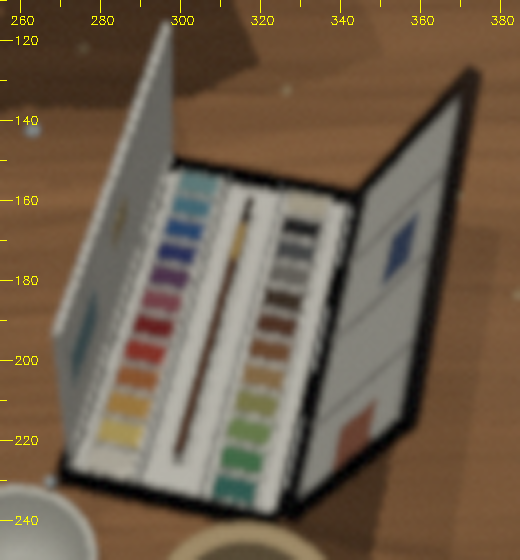

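View pics/side0c.png

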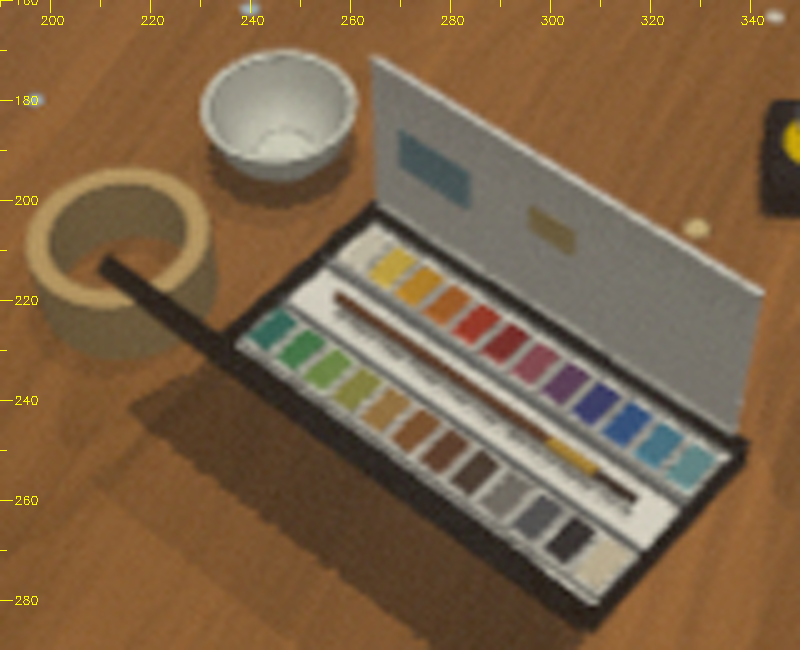

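The crops give clean corners. In the scene view, the flap's free corners are (296,116) and (268,192), and the lid's are (373,123) and (359,215). I'll fit the pose and both angles from both views.

```bash
cat > h.py <<'E'
import numpy as np, cv2, json
from scipy.optimize import least_squares
CAM={"scene":(379.0946,278.2742,207.0131,[1.90029907,1.84678067,-0.59942298],[-0.00905044,-0.44970137,1.25135104]),
"side":(391.8575,281.0125,212.2993,[0.57689442,-2.76479523,0.97823063],[0.50769574,0.18269868,0.95123871])}
def proj(n,P):
    f,cx,cy,r,t=CAM[n]; K=np.array([[f,0,cx],[0,f,cy],[0,0,1]])
    return cv2.projectPoints(np.atleast_2d(np.float64(P)),np.float64(r),np.float64(t),K,None)[0][:,0]
def ray(n,u,v,z):
    f,cx,cy,r,t=CAM[n]; R=cv2.Rodrigues(np.float64(r))[0]; c=-R.T@np.array(t)
    d=R.T@np.array([(u-cx)/f,(v-cy)/f,1]); return c+d*(z-c[2])/d[2]
def flap(y,t,L=.116): return [-.060+L*np.cos(t),y,.0225+L*np.sin(t)]
def lid(y,t,L=.130,o=.0115): return [.065-L*np.cos(t)+o*np.sin(t),y,.0205+L*np.sin(t)+o*np.cos(t)]
def world(p,B):
    c,s=np.cos(p[2]),np.sin(p[2]); B=np.atleast_2d(B)
    return np.c_[p[0]+c*B[:,0]-s*B[:,1],p[1]+s*B[:,0]+c*B[:,1],B[:,2]]
E
python3 - <<'E'
from h import *
T=[(sx*.065,sy*.13,.02) for sx,sy in((-1,-1),(1,-1),(1,1),(-1,1))]
obs=[("scene",lambda p:T+[flap(.123,p[3]),flap(-.123,p[3]),lid(.13,p[4],o=.006),lid(-.13,p[4],o=.006)],
 [(271,229),(326,238),(344,158),(299,149),(296,116),(268,192),(373,123),(359,215)]),
("side",lambda p:T+[flap(.123,p[3]),flap(-.123,p[3]),lid(-.13,p[4],o=.006)],
 [(264,201),(237,228),(309,284),(339,248),(343,218),(264,171),(211,212)])]
res=lambda p:np.concatenate([(proj(n,world(p,g(p)))-o).ravel() for n,g,o in obs])
s=least_squares(res,[.45,0,1.57,1.6,1.9],loss="soft_l1"); p=s.x
print(p.round(4)); print(res(p).reshape(-1,2).round(1))
for n,u in(("bowl",(259,252)),("tape",(317,266)),("meas",(220,158)),("brushferr",(418,192)),("brushbr",(416,181)),("brushend",(428,236))): print(n,ray("scene",*u,{"bowl":.02,"tape":.024,"meas":.03}.get(n,.008)).round(3))
for nm,B in(("flap_edge",flap(0,p[3])),("lid_edge",lid(0,p[4])),("fh",[-.06,0,.0225]),("lh",[.065,0,.0205])): print(nm,world(p,B).round(3))
E
```

```text
[0.5119 0.0762 1.2886 1.6441 1.9437]
[[-0.  -2.5]
 [ 0.3  0.5]
 [ 0.5 -2. ]
 [-2.4 -1.6]
 [-0.3 -1. ]
 [ 0.5  1.1]
 [ 0.3  2.4]
 [-1.1 -1.2]
 [-0.3 -0.9]
 [-5.5  0.4]
 [-0.5 -0.6]
 [ 0.4  0.6]
 [-0.1 -0.2]
 [ 0.4 -0.2]
 [-0.8  0.2]]
bowl [ 0.684 -0.05   0.02 ]
tape [0.724 0.075 0.024]
meas [ 0.409 -0.153  0.03 ]
brushferr [0.522 0.345 0.008]
brushbr [0.486 0.348 0.008]
brushend [0.649 0.338 0.008]
flap_edge [[0.493 0.01  0.138]]
lid_edge [[0.546 0.194 0.137]]
fh [[0.495 0.019 0.022]]
lh [[0.53  0.139 0.02 ]]
```

The fit is good: box at (0.512, 0.076), yaw 1.289, flap 1.64, lid 1.94. I'll shut the fingers, turn the tool x axis onto the box x axis, and travel to the front of the flap.

```bash
python3 -m handwheel '[[0,0,0,0,0,-0.1045],[0,0,0,0,0,-0.1045],[0,0,0,0,0,-0.1045],[0,0,0,0,0,-0.1045],[0,0,0,0,0,-0.1045]]' 1
python3 -m handwheel '[[0,0,0,0,0,-0.1045],[0.4,0.1,0,0,0,0],[0.5,0.1,0,0,0,0],[0.5,0.1,0,0,0,0],[0.5,0.1,0,0,0,0]]' 1
python3 -m handwheel '[[0.5,0.1,0,0,0,0],[0.5,0.1,0,0,0,0],[0.5,0.1,0,0,0,0],[0.5,0.1,0,0,0,0],[0.5,0.1,0,0,0,0]]' 1
python3 -m handwheel '[[0.5,0.1,0,0,0,0],[0.5,0.1,0,0,0,0],[0.3,0.1,0,0,0,0],[0,0,0,0,0,0],[0,0,0,0,0,0]]' 1
cat >> h.py <<'E'
P=[.5119,.0762,1.2886]
def boxpos():
    from station import read_state
    s=read_state(); e=s["eef_pos"]; d=e[:2]-P[:2]; c,n=np.cos(P[2]),np.sin(P[2])
    print("box frame mm",np.round(1e3*np.array([c*d[0]+n*d[1],-n*d[0]+c*d[1],e[2]]),1),"rot",s["eef_rot"].round(3),"F",s["force"].round(1),"t",s["time"],"gap",round(s["finger_gap"],2))
if __name__=="__main__": boxpos()
E
python3 h.py
```

```text
time: 0.72
eef_pos: [0.1881, -0.5958, 0.2136]
eef_rot: [-3.141, -0.001, 1.132]
force: [-0.6, -0.0, 0.1]
finger_gap: 0.484
finger_force: 0.0
time: 1.35
eef_pos: [0.2796, -0.4228, 0.2137]
eef_rot: [-3.141, -0.0, 1.29]
force: [0.2, -0.3, 0.0]
finger_gap: 0.004
finger_force: 0.0
time: 1.98
eef_pos: [0.3967, -0.1965, 0.2139]
eef_rot: [-3.142, -0.0, 1.29]
force: [1.2, -0.6, 0.7]
finger_gap: 0.008
finger_force: 0.0
time: 2.6
eef_pos: [0.4607, -0.0816, 0.2137]
eef_rot: [-3.141, 0.0, 1.291]
force: [0.1, -0.7, -0.2]
finger_gap: 0.004
finger_force: 0.0
box frame mm [-165.8    5.2  213.7] rot [-3.141  0.     1.291] F [ 0.1 -0.7 -0.2] t 2.6 gap 0.0
```

```bash
python3 -m handwheel '[[0,0,0.5,0,0,0],[0,0,0.47,0,0,0],[0.3,0.05,0,0,0,0],[0.3,0,0,0,0,0],[0,0,0,0,0,0]]' 1
python3 -m handwheel '[[0.15,0,0,0,0,0],[0.15,0,0,0,0,0],[0.15,0,0,0,0,0],[0.15,0,0.04,0,0,0],[0,0,0,0,0,0]]' 1
python3 h.py; python3 - <<'E'
from station import *
import cv2
a=grab_frame("scene")["img"][90:300,180:460]; b=grab_frame("side")["img"][140:350,180:460]
cv2.imwrite("pics/f1.png",cv2.resize(cv2.vconcat([a,b])[:,:,::-1],None,fx=1.4,fy=1.4))
E
```

```text
time: 3.22
eef_pos: [0.4824, -0.0248, 0.1168]
eef_rot: [-3.141, -0.0, 1.291]
force: [0.0, 0.1, -0.8]
finger_gap: 0.005
finger_force: 0.0
time: 3.85
eef_pos: [0.4991, 0.0337, 0.1126]
eef_rot: [-3.141, -0.0, 1.292]
force: [-0.5, 0.4, 0.1]
finger_gap: 0.003
finger_force: 0.0
box frame mm [-44.4   0.4 112.6] rot [-3.141 -0.     1.292] F [-0.5  0.4  0.1] t 3.85 gap 0.0
```

View pics/f1.png

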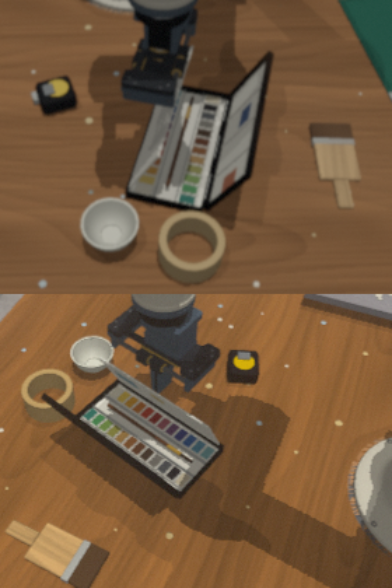

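The flap at (170,150) in the top crop leans in as expected, and the box hasn't shifted. I'll continue along the arc.

```bash
python3 -m handwheel '[[0.15,0,0.07,0,0,0],[0.14,0,0.10,0,0,0],[0.11,0,0.12,0,0,0],[0.10,0,0.13,0,0,0],[0.05,0,0.11,0,0,0]]' 1
python3 -m handwheel '[[0.05,0,0.12,0,0,0],[0.02,0,0.08,0,0,0],[0.01,0,0.07,0,0,0],[0,0,0,0,0,0],[0,0,0,0,0,0]]' 1
python3 h.py
python3 -m handwheel '[[0.01,0,0.05,0,0,0],[0,0,0.02,0,0,0],[0,0,0.01,0,0,0],[0,0,0,0,0,0]]' 1; python3 h.py
```

```text
time: 4.58
eef_pos: [0.5142, 0.0861, 0.0588]
eef_rot: [-3.141, 0.0, 1.291]
force: [1.1, 0.2, 0.5]
finger_gap: 0.002
finger_force: 0.3
time: 5.2
eef_pos: [0.5166, 0.093, 0.0332]
eef_rot: [3.141, -0.0, 1.29]
force: [-0.4, -1.0, -0.0]
finger_gap: 0.007
finger_force: 0.0
box frame mm [17.4  0.1 33.2] rot [ 3.141 -0.     1.29 ] F [-0.4 -1.  -0. ] t 5.2 gap 0.01
time: 5.7
eef_pos: [0.5167, 0.094, 0.0249]
eef_rot: [-3.141, 0.0, 1.291]
force: [-0.3, -0.1, 0.7]
finger_gap: 0.003
finger_force: 0.0
box frame mm [18.5  0.4 24.9] rot [-3.141  0.     1.291] F [-0.3 -0.1  0.7] t 5.7 gap 0.0
```

```bash
python3 -m handwheel '[[0,0,0.01,0,0,0],[0,0,0,0,0,0]]' 1;python3 -m handwheel '[[0,0,0.01,0,0,0],[0,0,0,0,0,0],[0,0,0,0,0,0]]' 1; python3 h.py
```

```text
time: 5.95
eef_pos: [0.5167, 0.0941, 0.024]
eef_rot: [3.142, -0.0, 1.291]
force: [0.4, 0.2, 1.6]
finger_gap: 0.004
finger_force: 1.1
time: 6.32
eef_pos: [0.5168, 0.0941, 0.0238]
eef_rot: [3.141, -0.0, 1.291]
force: [-4.7, -1.0, 22.0]
finger_gap: 0.004
finger_force: 11.1
box frame mm [18.5  0.3 23.8] rot [ 3.141 -0.     1.291] F [-4.7 -1.  22. ] t 6.325 gap 0.0
```

Hard stop felt at z = 23.8 mm (22 N), so the flap is flat. I'll lift, cross over the lid and come down behind it.

```bash
python3 -m handwheel '[[0,0,-0.3,0,0,0],[0,0,-0.5,0,0,0],[0,0,-0.5,0,0,0],[0,0,-0.5,0,0,0],[0.3,0,0,0,0,0]]' 1
python3 -m handwheel '[[0.5,0,0,0,0,0],[0.5,0,0,0,0,0],[0.4,0,0,0,0,0],[0,0,0,0,0,0],[0,0,0,0,0,0]]' 1; python3 h.py
python3 - <<'E'
from station import *
import cv2
a=grab_frame("scene")["img"][90:300,180:460]; b=grab_frame("side")["img"][140:350,180:460]
cv2.imwrite("pics/f2.png",cv2.resize(cv2.vconcat([a,b])[:,:,::-1],None,fx=1.4,fy=1.4))
E
```

```text
time: 6.95
eef_pos: [0.5268, 0.1224, 0.2068]
eef_rot: [3.136, -0.002, 1.289]
force: [-0.5, -0.1, -0.1]
finger_gap: 0.007
finger_force: 0.0
time: 7.58
eef_pos: [0.5634, 0.2571, 0.2026]
eef_rot: [-3.141, 0.001, 1.291]
force: [0.2, 0.6, -0.2]
finger_gap: 0.008
finger_force: 0.0
box frame mm [188.1   0.9 202.6] rot [-3.141e+00  1.000e-03  1.291e+00] F [ 0.2  0.6 -0.2] t 7.575 gap 0.01
```

View pics/f2.png

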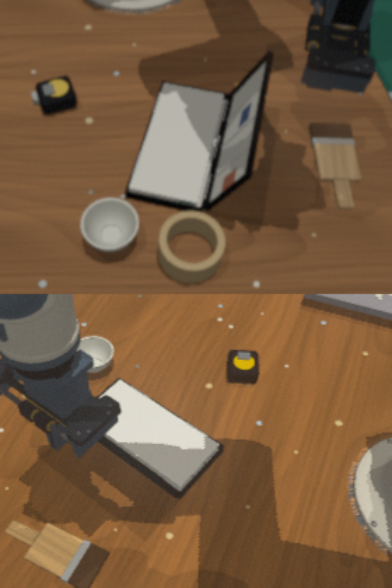

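The flap is flat over the pans, at (180,145) in the top crop, and the lid is still open. Now for the lid, slowly.

```bash
python3 -m handwheel '[[0,0,0.4,0,0,0],[0,0,0.35,0,0,0],[-0.2,0,0,0,0,0],[-0.15,0,0,0,0,0],[0,0,0,0,0,0]]' 1
python3 -m handwheel '[[-0.12,0,0,0,0,0],[-0.12,0,-0.01,0,0,0],[-0.12,0,-0.01,0,0,0],[-0.12,0,-0.02,0,0,0],[0,0,0,0,0,0]]' 1
python3 h.py
python3 -m handwheel '[[-0.12,0,0,0,0,0],[-0.12,0,0.01,0,0,0],[-0.12,0,0.02,0,0,0],[-0.12,0,0.04,0,0,0],[0,0,0,0,0,0]]' 1
python3 h.py; python3 - <<'E'
from station import *
import cv2
a=grab_frame("scene")["img"][90:300,180:460]; b=grab_frame("side")["img"][140:350,180:460]
cv2.imwrite("pics/f3.png",cv2.resize(cv2.vconcat([a,b])[:,:,::-1],None,fx=1.4,fy=1.4))
E
```

```text
time: 8.3
eef_pos: [0.5545, 0.2224, 0.1295]
eef_rot: [3.14, -0.001, 1.289]
force: [0.2, 1.2, 0.4]
finger_gap: 0.007
finger_force: 0.0
time: 8.93
eef_pos: [0.5404, 0.1767, 0.132]
eef_rot: [-3.141, 0.0, 1.29]
force: [-0.5, -0.1, -0.2]
finger_gap: 0.004
finger_force: 0.0
box frame mm [104.4   0.6 132. ] rot [-3.141  0.     1.29 ] F [-0.5 -0.1 -0.2] t 8.925 gap 0.0
time: 9.55
eef_pos: [0.5269, 0.1305, 0.1245]
eef_rot: [-3.141, 0.001, 1.29]
force: [0.4, 0.4, 0.1]
finger_gap: 0.002
finger_force: 0.0
box frame mm [ 56.3   0.7 124.5] rot [-3.141e+00  1.000e-03  1.290e+00] F [0.4 0.4 0.1] t 9.55 gap 0.0
```

View pics/f3.png

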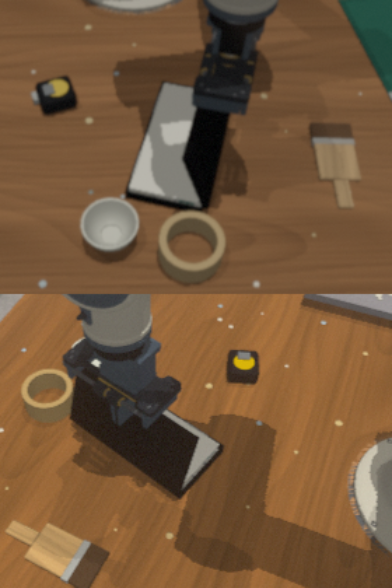

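The lid is past upright and following, with its black outer face at (205,150), and the box hasn't moved.

```bash
python3 -m handwheel '[[-0.12,0,0.04,0,0,0],[-0.12,0,0.05,0,0,0],[-0.11,0,0.06,0,0,0],[-0.09,0,0.08,0,0,0],[-0.09,0,0.09,0,0,0]]' 1
python3 -m handwheel '[[-0.09,0,0.09,0,0,0],[-0.07,0,0.12,0,0,0],[-0.06,0,0.12,0,0,0],[-0.03,0,0.09,0,0,0],[-0.03,0,0.08,0,0,0]]' 1
python3 -m handwheel '[[-0.01,0,0.05,0,0,0],[0,0,0.02,0,0,0],[0,0,0,0,0,0]]' 1
python3 h.py
```

```text
time: 10.28
eef_pos: [0.5126, 0.0799, 0.0923]
eef_rot: [-3.141, 0.0, 1.291]
force: [-0.3, -0.3, 1.0]
finger_gap: 0.004
finger_force: 0.6
time: 10.9
eef_pos: [0.505, 0.0536, 0.0422]
eef_rot: [-3.141, 0.0, 1.291]
force: [0.1, 0.0, 0.5]
finger_gap: 0.003
finger_force: 0.3
time: 11.28
eef_pos: [0.5049, 0.0528, 0.036]
eef_rot: [3.142, -0.0, 1.291]
force: [-0.3, 0.2, -1.0]
finger_gap: 0.006
finger_force: 0.0
box frame mm [-24.4   0.2  36. ] rot [ 3.142 -0.     1.291] F [-0.3  0.2 -1. ] t 11.275 gap 0.01
```

```bash
python3 -m handwheel '[[0,0,0.02,0,0,0],[0,0,0.01,0,0,0],[0,0,0,0,0,0]]' 1
python3 -m handwheel '[[0,0,0.01,0,0,0],[0,0,0,0,0,0],[0,0,0,0,0,0]]' 1; python3 h.py
```

```text
time: 11.65
eef_pos: [0.5049, 0.0528, 0.0329]
eef_rot: [3.142, -0.0, 1.291]
force: [-0.4, -0.2, 0.5]
finger_gap: 0.002
finger_force: 0.0
time: 12.02
eef_pos: [0.5049, 0.0527, 0.0322]
eef_rot: [3.141, -0.0, 1.291]
force: [-3.3, -0.1, 8.6]
finger_gap: 0.007
finger_force: 4.2
box frame mm [-24.5   0.2  32.2] rot [ 3.141 -0.     1.291] F [-3.3 -0.1  8.6] t 12.025 gap 0.01
```

The lid meets its stop at 32.2 mm (expected 32). I'll hold briefly with a bit more force, lift off and check.

```bash
python3 -m handwheel '[[0,0,0.005,0,0,0],[0,0,0,0,0,0],[0,0,0,0,0,0],[0,0,0,0,0,0]]' 1; python3 h.py
python3 -m handwheel '[[0,0,-0.2,0,0,0],[0,0,-0.4,0,0,0],[0,0,-0.5,0,0,0],[0,0,-0.5,0,0,0],[0,0,0,0,0,0]]' 1
python3 -m handwheel '[[-0.5,0,0,0,0,0],[-0.5,0,0,0,0,0],[-0.5,0,0,0,0,0],[0,0,0,0,0,0],[0,0,0,0,0,0]]' 1
python3 - <<'E'
from station import *
import cv2
a=grab_frame("scene")["img"][90:300,180:460]; b=grab_frame("side")["img"][140:350,180:460]
cv2.imwrite("pics/f4.png",cv2.resize(cv2.vconcat([a,b])[:,:,::-1],None,fx=1.4,fy=1.4))
E
```

```text
time: 12.52
eef_pos: [0.5049, 0.0527, 0.0321]
eef_rot: [3.141, -0.0, 1.291]
force: [-3.6, -1.0, 18.3]
finger_gap: 0.008
finger_force: 9.7
box frame mm [-24.5   0.2  32.1] rot [ 3.141 -0.     1.291] F [-3.6 -1.  18.3] t 12.525 gap 0.01
time: 13.15
eef_pos: [0.5068, 0.0528, 0.1949]
eef_rot: [3.135, -0.002, 1.291]
force: [0.2, 0.1, -0.6]
finger_gap: 0.008
finger_force: 0.0
time: 13.78
eef_pos: [0.4631, -0.0912, 0.1909]
eef_rot: [-3.141, -0.0, 1.29]
force: [0.3, 0.8, 0.1]
finger_gap: 0.009
finger_force: 0.0
```

View pics/f4.png

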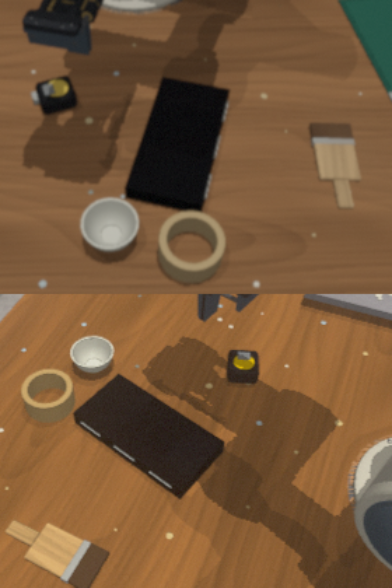

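The box is shut and sits in its original place at (178,143) in the top crop. The bystanders are untouched and the arm is clear.

```bash
python3 -c "from station import *; print(job_done())"
```

```text
the job is handed in; nothing more can be done
None
```

The flap was folded flat first, then the lid was shut on top of it. The last pictures show no visible shift of the box and nothing else disturbed; the job is handed in, with no verdict returned.

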